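# Stirring bar into the large beaker

## Robot

A 6-joint arm with a two-finger parallel gripper is mounted at the origin on a cart in front of the work surface, level with it; the furniture and walls round the work are solid. World frame = base frame: x ahead of the robot, y to its left, z up, the work surface at z = 0. Lengths are in m, angles in degrees, forces in N, time in s.
With the tool pointing down it reaches from about 0.3 to 0.75 m from the base axis. Payload 8.5 kg.
Tool frame: the origin (TCP) lies between the finger pads; the fingertips stand env.finger_overhang ahead of it and the grasp point (between the pads) lies 2 mm behind it (env.finger_overhang is the distance from the TCP to the fingertips, in m); z points along the fingers, y is the line along which they close (so a half turn about z gives the same grasp; the last joint's range is limited). The gripper opens to 85 mm and grips with 20 to 120 N. Pads are 22 mm wide; open, the fingers measure 114 mm over their backs; the gripper's body (76 mm by 85 mm) begins 54 mm behind the grasp point. The pads swing forward as they close: fully open they stand 13 mm farther back than shut.
Start: joints at [-75.418, 21.807, 74.336, -0, 83.858, -12.336], TCP at [0.249, -0.49, 0.214] pointing down, gripper open.
Joint ranges: [-178.18, 178.18], [-50.72, 133.34], [12.68, 142.11], [-81.47, 261.47], [9.98, 163.14], [-165.26, 165.26]. Speed limits (degrees/s): [136.94, 136.94, 180, 180, 180, 180].

## Interface

Orientations are given as a 3x3 rotation matrix whose columns are the frame's x, y, z axes.
In Python, from rig import env gives the robot as it stands. The module is installed in compiled form; this text tells all that it offers.
- The arm moves only by the tool jog_arm, never from a script. Its arguments are lists of equal length, an entry for each row: "hand": the finger opening in m, from 0 to 0.0854; "travel": the shift along the world's x, y, z in m, a list of three; "yaw": the turn about the world's z in rad. A call has exactly 5 rows; each row shifts and turns the commanded pose from where the row before left it; what a row does not reach is not made up. A row lasts 1/8 s, in which the tool goes at most 62.5 mm and 10.7 degrees, less where a joint would pass 70% of its speed; a pose out of reach is approached as far as the arm can. A call is refused whole if a number of a shift passes 0.0625 or a number of a turn 0.188, either way. A call with a gripper value outside its range is refused whole. The fingers move at their own pace and stop on an object; "grip_force" is the grip in N (left out, the last holds). Time passes only in rows, so rows that do not move let the fingers close, or fill a call up. It gives the time, the measured TCP pose, the force, the opening and the grip force at its end, in the units of the state.
- env.observe(): the state, without advancing time (a new reading comes with each control period).
- env.get_image(name): name is "side" or "top"; returns the picture (480x640x3 uint8, red, green, blue); there is no depth.
- env.calibration(name): a dict with "fx", "fy", "cx", "cy" (pixels), "position" and "rotation" of the camera in the world. Camera axes: x right, y down, z forward; pixel columns grow to the right and rows downward; lengths in m; the calibration is good to about 2 mm. A picture is of the moment at which its call begins. calibration takes no time and is no camera call.
- env.close_job(): hands the job in; it is judged then, once.
The state is a dict: "time_s": time; "q": joint angles; "qvel": joint speeds; "joint_efforts": joint torques, N m; "position": TCP position; "tool_rot": TCP orientation; "ft_force": force on the tool from outside, world axes, zero at the start; "wrist_torque": the same for the moment, N m; "grip_width": finger opening in m; "gripper_force": force on a finger pad.
Only numpy, scipy, OpenCV 4.12 (cv2) and the standard library are available. Lean on these libraries where they do the work, as an engineer would, in place of code of your own. Each camera call takes 0.05 s, during which the arm holds its last target. There are 200 camera calls.

## Task

The solution in the largest beaker on the worktop is to be stirred: pick up the longer of the two white stirring bars and let it drop into that beaker from just above its rim, so that it ends up lying inside. Do not push or tip the beakers, and leave the shorter bar where it lies.

Things in the scene. Friction and masses are not known exactly. Their poses are not given: they have to be found in the camera images.
- long_bar_center (a point): Centre of the longer stirring bar, the one to pick: a smooth white round rod with a ring round its middle, 40 mm long, 9 mm in diameter, 12 to 17 g, loose, lying flat on the black worktop (centre 4.6 mm above it). Its long axis is the y axis of this frame; at the start z points up.
- short_bar_center (a point): Centre of the shorter stirring bar, a bystander: same white look, 24 mm long, 9 mm in diameter, loose, lying flat on the worktop (centre 4.5 mm above it). Its long axis is the y axis of this frame. It and the longer bar may lie either way round, left or right.
- large_beaker: The larger beaker, the target: clear glass with a pouring lip, a little clear solution shown in it (nothing that hinders a falling bar), 73 mm in diameter (77 mm over the lip) and 92 mm high, open at the top, mouth at least 60 mm wide inside, inner floor about 3 mm above the worktop; loose, 0.15 kg, standing upright on the worktop. Origin at the centre of its underside, z up.
- small_beaker: The smaller beaker, a bystander: clear glass with a pouring lip, a pale yellow solution shown in it, 53 mm in diameter (56 mm over the lip) and 70 mm high; loose, 0.085 kg, standing upright on the worktop. Origin at the centre of its underside, z up. The two beakers may stand either way round, left or right, farther from the robot than the bars. A still smaller empty beaker, 57 mm high, stands behind them and has no part in the job.

How it is judged:
By the outcome, as a careful person would: the job done as asked, in the order asked, and still so for the second after the job is handed in, with the robot touching nothing.
It also fails if it takes over 38 s, if anything falls off the work surface, if the arm or the gripper's body presses on something with over 40 N, if the wrist force passes 120 N, or if a joint passes its speed limit or range.

## Working session

There is one attempt and no reset: what is moved stays moved. The work goes in short steps, Python scripts to look and compute and a tool call to move; the robot and the scene stay as the last step left them, time stands still between calls to the robot, and variables do not carry over. Pictures are saved under pics/ and viewed, at most 10 in all, crops included, and the job is handed in when it is done.

Besides the shell and the picture viewer there is one more tool, called after "Request:" by a JSON object that holds its "op" and its "data". jog_arm: Moves the arm, as the interface text tells. Its arguments: {"type":"object","properties":{"hand":{"type":"array"},"travel":{"type":"array"},"yaw":{"type":"array"},"grip_force":{"type":"number"}},"required":["hand","travel","yaw"]}

```bash
mkdir -p pics; cat > h.py <<'E'
import numpy as np,cv2
from rig import env
def ray(name,uv,z):
    c=env.calibration(name);p=np.array(c["position"]);R=np.array(c["rotation"])
    d=R@np.array([(uv[0]-c["cx"])/c["fx"],(uv[1]-c["cy"])/c["fy"],1])
    return p+d*(z-p[2])/d[2]
def snap(name,f):
    im=env.get_image(name);cv2.imwrite(f"pics/{f}.png",im[:,:,::-1]);return im
E
python3 - <<'E'
from h import *
for n in("top","side"):
    snap(n,n+"0");print(env.calibration(n))
print(env.observe(),env.finger_overhang)
E
```

```text
{'fx': 559.8445911200212, 'fy': 559.8445911200212, 'cx': 317.7998559187437, 'cy': 246.37293252414747, 'position': array([ 0.42725447, -0.00278849,  0.92748128]), 'rotation': array([[-1.34131908e-03, -9.92422221e-01,  1.22867150e-01],
       [-9.99939560e-01, -9.68364455e-06, -1.09943811e-02],
       [ 1.09122579e-02, -1.22874471e-01, -9.92362226e-01]])}
{'fx': 601.6823363469223, 'fy': 601.6823363469223, 'cx': 311.6962740704178, 'cy': 245.06242010615398, 'position': array([0.13869182, 0.58991745, 0.52452915]), 'rotation': array([[-0.81355303, -0.32472012,  0.48237777],
       [-0.5814211 ,  0.44141865, -0.68344647],
       [ 0.00899828, -0.83648456, -0.54791661]])}
{'time_s': 0.1, 'q': array([-7.54190042e+01,  2.18362990e+01,  7.43775491e+01,  2.55244655e-03,
        8.38572931e+01, -1.23358719e+01]), 'qvel': array([-0.02627838, -0.07794161, -0.18911777,  0.05395717, -0.09993206,
        0.06486779]), 'joint_efforts': array([ 4.04175458e-03, -4.49217331e+01, -2.31656474e+01, -9.09432879e-05,
        3.64495005e-03, -1.62019145e-06]), 'position': array([ 0.24892293, -0.49014664,  0.21319816]), 'tool_rot': array([[ 8.91666508e-01,  4.52692794e-01, -2.69716651e-04],
       [ 4.52692770e-01, -8.91665736e-01,  1.21280878e-03],
       [ 3.08532698e-04, -1.20351974e-03, -9.99999228e-01]]), 'ft_force': array([-1.09411922,  0.64471395,  0.28305526]), 'wrist_torque': array([-0.01407839,  0.03457476, -0.00887176]), 'gripper_force': 0.0, 'grip_width': 0.08525177304725685} 0.017
```

View pics/top0.png

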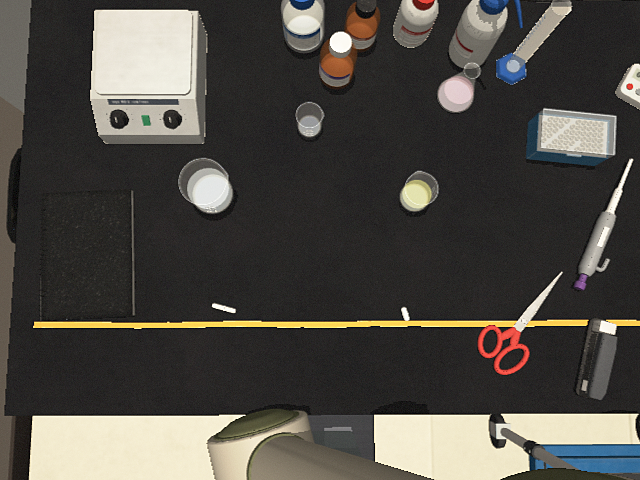

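View pics/side0.png

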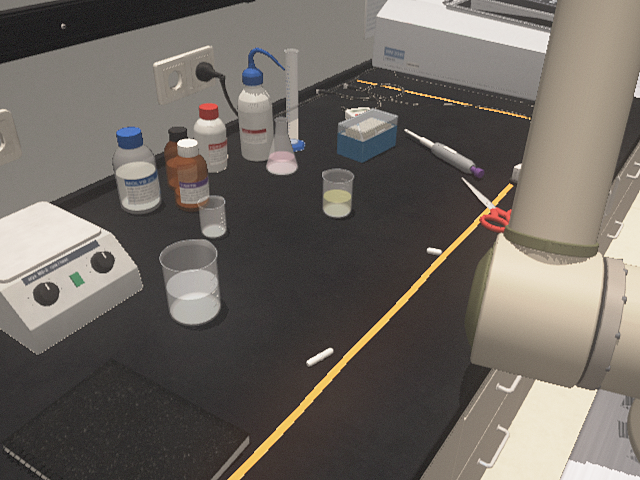

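The top view shows the long bar at about (224,308), the short bar at (405,314), the large beaker at about (208,187) and the small one at (419,191). The side view agrees, with the long bar at (320,357) and the large beaker's rim at (189,257).

```bash
python3 - <<'E'
from h import *
for n,(x0,y0,x1,y1) in(("top",(190,290,260,320)),("side",(295,335,345,375))):
    im=cv2.imread(f"pics/{n}0.png");m=(im.min(2)>130).astype(np.uint8)
    s=np.zeros_like(m);s[y0:y1,x0:x1]=m[y0:y1,x0:x1]
    pts=cv2.findNonZero(s);r=cv2.minAreaRect(pts);b=cv2.boxPoints(r)
    e=sorted([(np.linalg.norm(b[i]-b[(i+1)%4]),i) for i in range(4)])[:2]
    w=[ray(n,(b[i]+b[(i+1)%4])/2,.0046) for _,i in e]
    d=w[0]-w[1];print(n,ray(n,r[0],.0046),np.linalg.norm(d),np.degrees(np.arctan2(d[1],d[0]))%180,len(pts))
# beaker crop upscaled
a=cv2.imread("pics/top0.png")[145:225,165:245];b=cv2.imread("pics/side0.png")[230:330,145:235]
cv2.imwrite("pics/crop.png",np.hstack([cv2.resize(a,(400,400)),cv2.resize(b,(360,400))]))
E
```

```text
top [0.4402685  0.14152848 0.0046    ] 0.03943588300597164 74.81692950029968 108
side [0.43387555 0.1387579  0.0046    ] 0.044325819523514116 0.26542072501238717 182
```

View pics/crop.png

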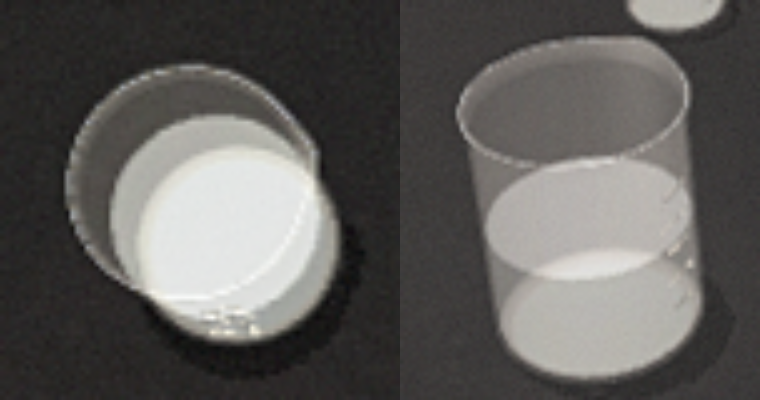

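The crop shows the large beaker's rim centred at about top (202.6,181.6) and side (188.5,255.5), with its base at about top (212.6,193.6). The side view's bar angle looks wrong, so I'll check it.

```bash
python3 - <<'E'
from h import *
print(ray("top",(202.6,181.6),.092),ray("side",(188.5,255.5),.092),ray("top",(212.6,193.6),.002))
for n,(x0,y0,x1,y1) in(("top",(190,290,260,320)),("side",(295,340,340,370))):
    im=cv2.imread(f"pics/{n}0.png");s=np.zeros((480,640),np.uint8)
    s[y0:y1,x0:x1]=(im.min(2)>100)[y0:y1,x0:x1]
    k,l,st,ce=cv2.connectedComponentsWithStats(s);i=1+np.argmax(st[1:,4]);print(n,st[1:],ce[i])
    vx,vy,cx,cy=cv2.fitLine(cv2.findNonZero((l==i).astype(np.uint8)),cv2.DIST_L2,0,.01,.01).ravel()
    a,b=[ray(n,(cx+t*vx,cy+t*vy),.0046) for t in(-10,10)];d=a-b
    print((a+b)/2,np.degrees(np.arctan2(d[1],d[0]))%180)
T=env.observe()["tool_rot"];print("tool y angle",np.degrees(np.arctan2(T[1,1],T[0,1])))
E
```

```text
[0.63004581 0.16318898 0.092     ] [0.63181691 0.16315911 0.092     ] [0.63128013 0.16379322 0.002     ]
top [[212 303  24  10 118]] [223.39830508 307.72033898]
[0.44039359 0.14157128 0.0046    ] 74.65839215451626
side [[306 348  28  18 199]
 [332 363   8   7  18]
 [337 368   1   2   2]
 [339 368   1   2   2]] [319.30653266 356.48743719]
[0.44345548 0.13914999 0.0046    ] 74.6459031732231
tool y angle -63.08339638513283
```

Request:
{"op": "jog_arm", "data": {"hand": [0.04,0.04,0.04,0.04,0.04], "travel": [[0.013,0.042,0],[0.013,0.042,0],[0.013,0.042,0],[0.013,0.042,0],[0.013,0.042,0]], "yaw": [0.0555,0.0555,0.0555,0.0555,0.0555], "grip_force": 30}}

```text
time_s: 0.72
position: [0.3141, -0.2789, 0.2135]
tool_rot: [[0.732, 0.681, -0.0], [0.681, -0.732, 0.0], [0.0, -0.0, -1.0]]
ft_force: [0.7, 0.1, -0.0]
grip_width: 0.0405
gripper_force: 0.0
```

Request:
{"op": "jog_arm", "data": {"hand": [0.04,0.04,0.04,0.04,0.04], "travel": [[0.013,0.042,0],[0.013,0.042,0],[0.013,0.042,0],[0.013,0.042,0],[0.013,0.042,0]], "yaw": [0.0555,0.0555,0.0555,0.0555,0.0555]}}

```text
time_s: 1.35
position: [0.3791, -0.0689, 0.2136]
tool_rot: [[0.518, 0.855, -0.0], [0.855, -0.518, 0.0], [0.0, -0.0, -1.0]]
ft_force: [1.3, -0.0, 0.9]
grip_width: 0.0398
gripper_force: 0.0
```

Request:
{"op": "jog_arm", "data": {"hand": [0.04,0.04,0.04,0.04,0.04], "travel": [[0.013,0.042,-0.02],[0.013,0.042,-0.03],[0.013,0.042,-0.03],[0.013,0.042,-0.02],[0.0105,0.042,-0.01]], "yaw": [0.0555,0.0555,0.0555,0.0555,0.0555]}}

```text
time_s: 1.98
position: [0.4412, 0.1411, 0.1024]
tool_rot: [[0.263, 0.965, -0.002], [0.965, -0.263, -0.0], [-0.001, -0.002, -1.0]]
ft_force: [1.4, -0.7, -0.5]
grip_width: 0.0396
gripper_force: 0.0
```

Request:
{"op": "jog_arm", "data": {"hand": [0.04,0.04,0.04,0.04,0.04], "travel": [[0,0,-0.02],[0,0,-0.01],[0,0,0],[0,0,0],[0,0,0]], "yaw": [0,0,0,0,0]}}

```text
time_s: 2.6
position: [0.4418, 0.1393, 0.0743]
tool_rot: [[0.266, 0.964, 0.001], [0.964, -0.266, 0.0], [0.0, 0.001, -1.0]]
ft_force: [0.1, -0.9, -0.3]
grip_width: 0.04
gripper_force: 0.0
```

```bash
python3 - <<'E'
from h import *
T=env.observe();R=T["tool_rot"];print(T["time_s"],T["position"],T["ft_force"],T["grip_width"],"tool y angle",np.degrees(np.arctan2(R[1,1],R[0,1])))
a=snap("side","s1")[280:400,240:400];b=snap("top","t1")[240:360,160:320]
cv2.imwrite("pics/c1.png",np.vstack([cv2.resize(x,(400,300)) for x in(a,b)])[:,:,::-1])
E
```

```text
2.6 [0.44180458 0.13932155 0.07432195] [ 0.05019647 -0.94925523 -0.2665481 ] 0.03995239237575702 tool y angle -15.422248424927103
```

View pics/c1.png

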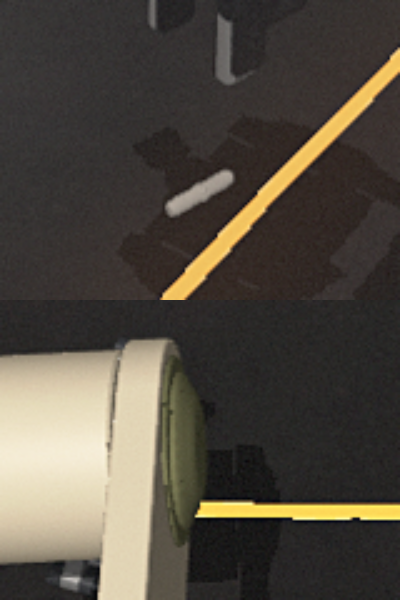

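The side view shows the open fingers above the bar, near crop (200,193), and in line with it. The top view is blocked by the arm. Next I go down and grip.

Request:
{"op": "jog_arm", "data": {"hand": [0.04,0.04,0.04,0.04,0.04], "travel": [[0,0.001,-0.025],[0,0,-0.015],[0,0,-0.01],[0,0,-0.005],[0,0,0]], "yaw": [0,0,0,0,0]}}

```text
time_s: 3.32
position: [0.4416, 0.1406, 0.0188]
tool_rot: [[0.265, 0.964, 0.0], [0.964, -0.265, 0.0], [0.0, 0.0, -1.0]]
ft_force: [0.0, 0.0, 0.0]
grip_width: 0.0399
gripper_force: 0.0
```

Request:
{"op": "jog_arm", "data": {"hand": [0.04,0.02,0.0,0.0,0.0], "travel": [[0,0,0],[0,0,0],[0,0,0],[0,0,0],[0,0,0]], "yaw": [0,0,0,0,0], "grip_force": 30}}

```text
time_s: 3.95
position: [0.4415, 0.1406, 0.0187]
tool_rot: [[0.265, 0.964, 0.0], [0.964, -0.265, 0.0], [0.0, 0.0, -1.0]]
ft_force: [0.8, 0.2, 1.2]
grip_width: -0.0001
gripper_force: 0.0
```

The fingers closed to zero on nothing, so I'll look before moving.

```bash
python3 - <<'E'
from h import *
a=snap("side","s2")[290:410,240:400]
cv2.imwrite("pics/c2.png",cv2.resize(a,(640,480))[:,:,::-1])
E
```

```text
(no output)
```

View pics/c2.png

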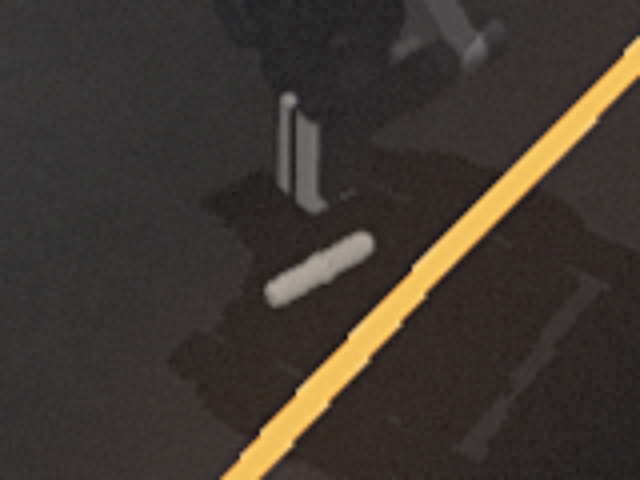

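The bar is unmoved, centred at about side (320,357). The closed fingertips show at about (317,343), so they are either above the bar or behind it. I'll work out which.

```bash
python3 - <<'E'
from h import *
c=env.calibration("side")
P=env.observe()["position"];print(P)
for p in ([P[0],P[1],0.002],[P[0],P[1],.0046],[P[0],P[1],.015],[P[0],P[1],.02],[P[0],P[1],.03],[.455,P[1],.002],[.46,P[1],.002]):
    q=np.array(c["rotation"]).T@(np.array(p)-c["position"]);print(np.round(p,4),q[0]/q[2]*c["fx"]+c["cx"],q[1]/q[2]*c["fy"]+c["cy"])
print(ray("side",(316,342),.002))
E
```

```text
[0.441487   0.14060853 0.01875026]
[0.4415 0.1406 0.002 ] 319.99264471042903 359.33034420693525
[0.4415 0.1406 0.0046] 320.0277326606517 357.7778204445561
[0.4415 0.1406 0.015 ] 320.1694495948558 351.5073228381899
[0.4415 0.1406 0.02  ] 320.23837072608 348.4577946304524
[0.4415 0.1406 0.03  ] 320.37777753682457 342.28951221597526
[0.455  0.1406 0.002 ] 311.0529007895286 354.7925879488235
[0.46   0.1406 0.002 ] 307.78454268879256 353.13359049245435
[0.46343978 0.11801014 0.002     ]
```

If the tool is where the state says, the closed tips are at about z = 0.035, which is higher than the stated overhang implies. I'll open the fingers and test this with a small, force-watched descent.

Request:
{"op": "jog_arm", "data": {"hand": [0.03,0.03,0.03,0.03,0.03], "travel": [[0,0,0],[0,0,0],[0,0,-0.001],[0,0,-0.001],[0,0,-0.001]], "yaw": [0,0,0,0,0]}}

```text
time_s: 4.62
position: [0.4415, 0.1406, 0.0156]
tool_rot: [[0.265, 0.964, -0.0], [0.964, -0.265, -0.0], [-0.0, -0.0, -1.0]]
ft_force: [0.5, -0.3, -0.5]
grip_width: 0.0297
gripper_force: 0.0
```

Request:
{"op": "jog_arm", "data": {"hand": [0.03,0.03,0.03,0.03,0.03], "travel": [[0,0,-0.001],[0,0,-0.001],[0,0,0],[0,0,0],[0,0,0]], "yaw": [0,0,0,0,0]}}

```text
time_s: 5.25
position: [0.4415, 0.1406, 0.0137]
tool_rot: [[0.265, 0.964, 0.0], [0.964, -0.265, -0.0], [0.0, 0.0, -1.0]]
ft_force: [0.5, 0.8, 0.3]
grip_width: 0.0299
gripper_force: 0.0
```

Request:
{"op": "jog_arm", "data": {"hand": [0.03,0.03,0.03,0.03,0.03], "travel": [[0,0,-0.002],[0,0,-0.002],[0,0,-0.001],[0,0,0],[0,0,0]], "yaw": [0,0,0,0,0]}}

```text
time_s: 5.88
position: [0.4415, 0.1406, 0.0088]
tool_rot: [[0.265, 0.964, 0.0], [0.964, -0.265, 0.0], [0.0, 0.0, -1.0]]
ft_force: [0.5, -0.3, 0.6]
grip_width: 0.03
gripper_force: 0.0
```

```bash
python3 - <<'E'
from h import *
T=env.observe();print(T["position"],T["ft_force"])
a=snap("side","s3")[270:390,240:400];b=snap("top","t3")[220:340,150:310]
cv2.imwrite("pics/c3.png",np.vstack([cv2.resize(x,(400,300)) for x in(a,b)])[:,:,::-1])
E
```

```text
[0.44152053 0.14060776 0.00876037] [ 0.47554326 -0.31954413  0.61780344]
```

View pics/c3.png

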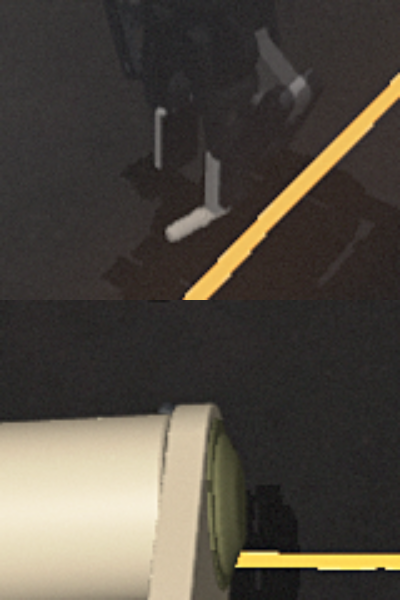

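At TCP z = 0.009 there is still no contact force. The near finger now passes in front of the bar, with its tip at about side (325,355). That puts the tips about 19 mm above the TCP reading, so I'll keep going down in small, force-checked steps.

Request:
{"op": "jog_arm", "data": {"hand": [0.03,0.03,0.03,0.03,0.03], "travel": [[0,0,-0.003],[0,0,-0.003],[0,0,-0.002],[0,0,-0.001],[0,0,0]], "yaw": [0,0,0,0,0]}}

```text
time_s: 6.6
position: [0.4414, 0.1406, -0.0004]
tool_rot: [[0.265, 0.964, -0.0], [0.964, -0.265, 0.0], [-0.0, -0.0, -1.0]]
ft_force: [-0.1, 1.0, -0.6]
grip_width: 0.0303
gripper_force: 0.0
```

Request:
{"op": "jog_arm", "data": {"hand": [0.03,0.03,0.03,0.03,0.03], "travel": [[0,0,-0.002],[0,0,-0.001],[0,0,-0.001],[0,0,-0.001],[0,0,0]], "yaw": [0,0,0,0,0]}}

```text
time_s: 7.22
position: [0.4414, 0.1406, -0.0053]
tool_rot: [[0.265, 0.964, -0.0], [0.964, -0.265, 0.0], [-0.0, -0.0, -1.0]]
ft_force: [0.2, 0.7, 0.1]
grip_width: 0.0301
gripper_force: 0.0
```

```bash
python3 - <<'E'
from h import *
T=env.observe();print(T["position"],T["ft_force"])
a=snap("side","s4")[270:390,240:400]
cv2.imwrite("pics/c4.png",cv2.resize(a,(640,480))[:,:,::-1])
E
```

```text
[ 0.44143924  0.14059229 -0.00534041] [0.19250945 0.69474674 0.0523046 ]
```

View pics/c4.png

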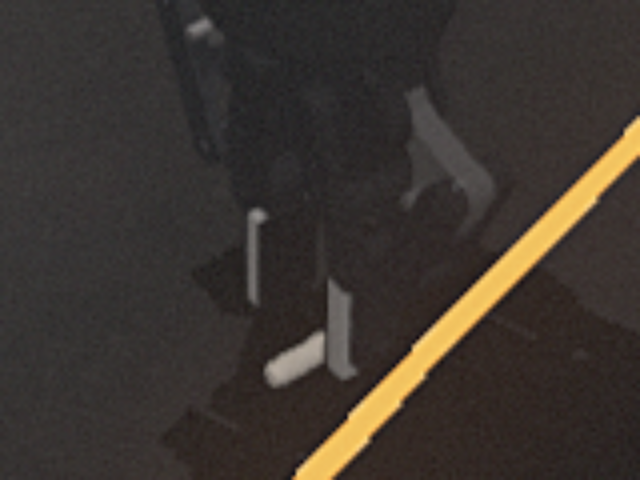

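The fingers now straddle the bar from this view, with near-edge tips at about side (325.5,364.5) and (303,346), and still no contact. I'll cast those tips at several heights to see the tool's true offset.

```bash
python3 - <<'E'
from h import *
for z in(0,.005,.01,.015,.02):
    a=ray("side",(325.5,364.5),z);b=ray("side",(303,346),z);d=b-a
    print(z,a[:2],b[:2],"len",np.linalg.norm(d),"ang",np.degrees(np.arctan2(d[1],d[0])),"mid minus near-edge",((a+b)/2-11e-3*np.array([.265,.964,0]))[:2])
E
```

```text
0 [0.43209765 0.1422545 ] [0.47370618 0.13197283] len 0.04286003168742812 ang -13.880017177596981 mid minus near-edge [0.44998691 0.12650966]
0.005 [0.4293008  0.14652178] [0.4705127  0.13633812] len 0.04245147449162624 ang -13.880017177596986 mid minus near-edge [0.44699175 0.13082595]
0.01 [0.42650395 0.15078907] [0.46731922 0.14070341] len 0.04204291729582432 ang -13.880017177597084 mid minus near-edge [0.44399659 0.13514224]
0.015 [0.4237071  0.15505635] [0.46412575 0.1450687 ] len 0.04163436010002244 ang -13.88001717759709 mid minus near-edge [0.44100142 0.13945853]
0.02 [0.42091025 0.15932363] [0.46093227 0.149434  ] len 0.04122580290422061 ang -13.880017177597077 mid minus near-edge [0.43800626 0.14377481]
```

Request:
{"op": "jog_arm", "data": {"hand": [0.03,0.03,0.03,0.03,0.03], "travel": [[0,0,-0.002],[0,0,-0.002],[0,0,-0.002],[0,0,-0.001],[0,0,0]], "yaw": [0,0,0,0,0]}}

```text
time_s: 7.9
position: [0.4415, 0.1406, -0.0123]
tool_rot: [[0.265, 0.964, -0.0], [0.964, -0.265, 0.0], [-0.0, -0.0, -1.0]]
ft_force: [-0.1, 0.6, 0.3]
grip_width: 0.0299
gripper_force: 0.0
```

Request:
{"op": "jog_arm", "data": {"hand": [0.03,0.03,0.03,0.03,0.03], "travel": [[0,0,-0.001],[0,0,-0.001],[0,0,-0.001],[0,0,0],[0,0,0]], "yaw": [0,0,0,0,0]}}

```text
time_s: 8.52
position: [0.4415, 0.1406, -0.0153]
tool_rot: [[0.265, 0.964, 0.0], [0.964, -0.265, 0.0], [0.0, 0.0, -1.0]]
ft_force: [0.5, -0.3, -0.1]
grip_width: 0.0301
gripper_force: 0.0
```

Request:
{"op": "jog_arm", "data": {"hand": [0.03,0.02,0.0,0.0,0.0], "travel": [[0,0,-0.001],[0,0,0],[0,0,0],[0,0,0],[0,0,0]], "yaw": [0,0,0,0,0]}}

```text
time_s: 9.15
position: [0.4415, 0.1406, -0.0162]
tool_rot: [[0.265, 0.964, 0.0], [0.964, -0.265, 0.0], [0.0, 0.0, -1.0]]
ft_force: [-0.6, 0.4, 0.8]
grip_width: 0.0074
gripper_force: 30.8
```

It's gripped, but at 7.4 mm instead of 9 mm, so the tips hold it about 2.7 mm above its centre. I'll open, go 4.5 mm lower and grip again.

Request:
{"op": "jog_arm", "data": {"hand": [0.03,0.03,0.03,0.03,0.03], "travel": [[0,0,0],[0,0,0],[0,0,-0.0015],[0,0,-0.0015],[0,0,0]], "yaw": [0,0,0,0,0]}}

```text
time_s: 9.78
position: [0.4416, 0.1406, -0.0181]
tool_rot: [[0.265, 0.964, 0.001], [0.964, -0.265, -0.0], [0.0, 0.001, -1.0]]
ft_force: [-4.4, -0.8, 20.0]
grip_width: 0.0302
gripper_force: 10.1
```

Request:
{"op": "jog_arm", "data": {"hand": [0.03,0.03,0.0,0.0,0.0], "travel": [[0,0,-0.0015],[0,0,0],[0,0,0],[0,0,0],[0,0,0]], "yaw": [0,0,0,0,0]}}

```text
time_s: 10.4
position: [0.4431, 0.1407, -0.0174]
tool_rot: [[0.265, 0.964, 0.006], [0.964, -0.265, 0.0], [0.002, 0.006, -1.0]]
ft_force: [-8.6, -1.6, 49.8]
grip_width: 0.0074
gripper_force: 61.3
```

The tips are on the table (50 N), so 7.4 mm is just the reading for a proper hold. Next I relieve the pressure and lift.

Request:
{"op": "jog_arm", "data": {"hand": [0.0,0.0,0.0,0.0,0.0], "travel": [[0,0,0.003],[0,0,0.002],[0,0,0],[0,0,0.005],[0,0,0.01]], "yaw": [0,0,0,0,0], "grip_force": 40}}

```text
time_s: 11.02
position: [0.4413, 0.1406, -0.0006]
tool_rot: [[0.265, 0.964, -0.001], [0.964, -0.265, -0.0], [-0.0, -0.001, -1.0]]
ft_force: [0.8, -0.6, -0.4]
grip_width: 0.007
gripper_force: 39.8
```

Request:
{"op": "jog_arm", "data": {"hand": [0.0,0.0,0.0,0.0,0.0], "travel": [[0,0,0.02],[0,0,0.03],[0,0,0.03],[0,0,0.03],[0,0,0.02]], "yaw": [0,0,0,0,0]}}

```text
time_s: 11.65
position: [0.4416, 0.1406, 0.1312]
tool_rot: [[0.265, 0.964, 0.002], [0.964, -0.265, 0.0], [0.001, 0.002, -1.0]]
ft_force: [0.6, -0.4, -0.4]
grip_width: 0.0069
gripper_force: 39.8
```

```bash
python3 - <<'E'
from h import *
T=env.observe();print(T["position"],T["ft_force"],T["grip_width"],T["gripper_force"])
a=snap("side","s5")[200:380,200:440]
cv2.imwrite("pics/c5.png",cv2.resize(a,(800,600))[:,:,::-1])
E
```

```text
[0.44158966 0.14063889 0.13115883] [ 0.58642648 -0.39404221 -0.38519828] 0.0069052854627685125 39.753323793411255
```

View pics/c5.png

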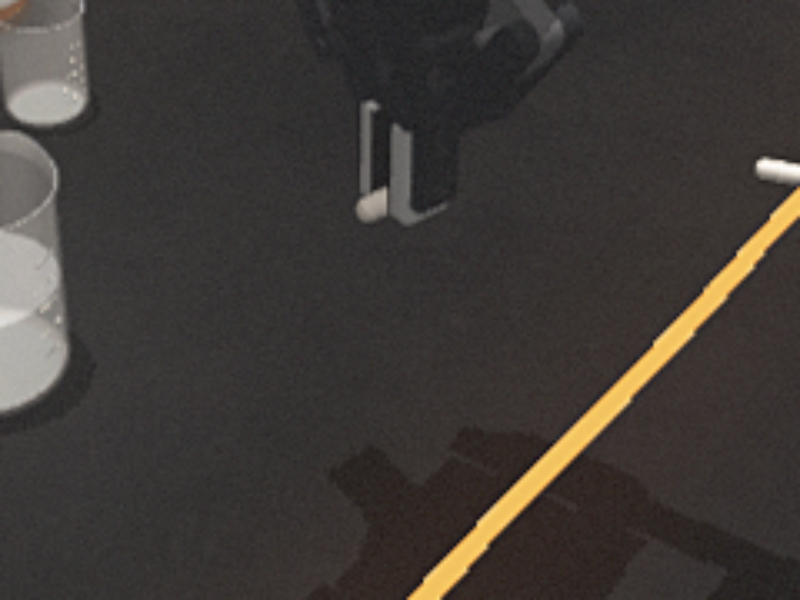

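The bar is gripped across its middle at about crop (385,200), level and lifted clear. Next I carry it over the large beaker.

Request:
{"op": "jog_arm", "data": {"hand": [0.0,0.0,0.0,0.0,0.0], "travel": [[0.03,0.004,0],[0.04,0.005,0],[0.045,0.005,0],[0.045,0.005,0],[0.03,0.0035,0]], "yaw": [0,0,0,0,0]}}

```text
time_s: 12.32
position: [0.6328, 0.1632, 0.1286]
tool_rot: [[0.265, 0.964, -0.001], [0.964, -0.265, -0.0], [-0.0, -0.001, -1.0]]
ft_force: [-0.8, 0.3, 0.4]
grip_width: 0.0072
gripper_force: 39.7
```

Request:
{"op": "jog_arm", "data": {"hand": [0.0,0.0,0.0,0.0,0.0], "travel": [[0,0,0],[0,0,-0.015],[0,0,-0.015],[0,0,-0.01],[0,0,0]], "yaw": [0,0,0,0,0]}}

```text
time_s: 12.95
position: [0.6308, 0.1631, 0.0882]
tool_rot: [[0.265, 0.964, -0.002], [0.964, -0.265, -0.0], [-0.001, -0.002, -1.0]]
ft_force: [-0.1, 0.1, -0.0]
grip_width: 0.0072
gripper_force: 39.7
```

```bash
python3 - <<'E'
from h import *
T=env.observe();print(T["position"],T["ft_force"],T["grip_width"])
a=snap("side","s6")[200:335,120:300]
cv2.imwrite("pics/c6.png",cv2.resize(a,(800,600))[:,:,::-1])
E
```

```text
[0.63082502 0.16305141 0.08822355] [-0.10010378  0.13277308 -0.0095775 ] 0.007174703850055267
```

View pics/c6.png

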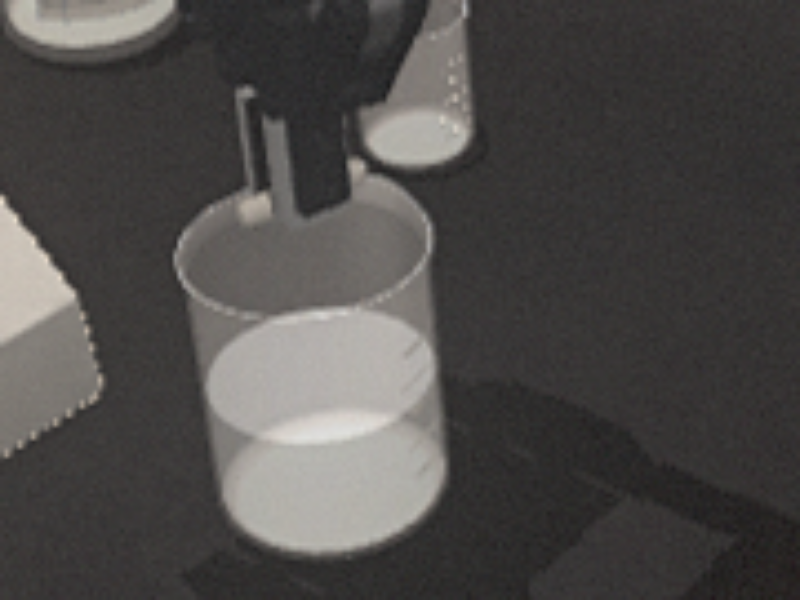

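The bar is centred at about side (188,243). The rim centre is (188.5,255.5), so the bar is over the mouth and about 20 mm above it. I lower it 7 mm and release.

Request:
{"op": "jog_arm", "data": {"hand": [0.0,0.0,0.0,0.0,0.0], "travel": [[0,0,-0.004],[0,0,-0.003],[0,0,0],[0,0,0],[0,0,0]], "yaw": [0,0,0,0,0]}}

```text
time_s: 13.62
position: [0.6316, 0.1631, 0.0824]
tool_rot: [[0.265, 0.964, 0.0], [0.964, -0.265, 0.0], [0.0, 0.0, -1.0]]
ft_force: [0.3, -1.3, -0.4]
grip_width: 0.0074
gripper_force: 39.7
```

Request:
{"op": "jog_arm", "data": {"hand": [0.04,0.04,0.04,0.04,0.04], "travel": [[0,0,0],[0,0,0],[0,0,0],[0,0,0],[0,0,0]], "yaw": [0,0,0,0,0]}}

```text
time_s: 14.25
position: [0.6315, 0.1631, 0.0822]
tool_rot: [[0.265, 0.964, -0.0], [0.964, -0.265, 0.0], [0.0, -0.0, -1.0]]
ft_force: [0.4, -0.1, 0.5]
grip_width: 0.0398
gripper_force: 0.0
```

Request:
{"op": "jog_arm", "data": {"hand": [0.04,0.04,0.04,0.04,0.04], "travel": [[0,0,0.02],[0,0,0.04],[0,0,0.04],[-0.04,0,0.02],[-0.05,0,0]], "yaw": [0,0,0,0,0]}}

```text
time_s: 14.88
position: [0.5414, 0.163, 0.2036]
tool_rot: [[0.266, 0.964, 0.004], [0.964, -0.266, 0.0], [0.001, 0.003, -1.0]]
ft_force: [1.0, 0.4, 0.3]
grip_width: 0.04
gripper_force: 0.0
```

Request:
{"op": "jog_arm", "data": {"hand": [0.04,0.04,0.04,0.04,0.04], "travel": [[-0.04,-0.04,0],[-0.04,-0.04,0],[-0.04,-0.04,0],[0,-0.03,0],[0,0,0]], "yaw": [0,0,0,0,0]}}

```text
time_s: 15.5
position: [0.4214, 0.0118, 0.2026]
tool_rot: [[0.268, 0.963, 0.001], [0.963, -0.268, -0.0], [-0.0, 0.001, -1.0]]
ft_force: [0.1, -0.1, 0.4]
grip_width: 0.0399
gripper_force: 0.0
```

```bash
python3 - <<'E'
from h import *
T=env.observe();print(T["time_s"],T["position"])
b=snap("top","t7")[130:250,140:300];a=snap("side","s7")[225:345,120:280]
cv2.imwrite("pics/c7.png",np.hstack([cv2.resize(x,(400,300)) for x in(a,b)])[:,:,::-1])
E
```

```text
15.5 [0.42140487 0.01175409 0.20259795]
```

View pics/c7.png

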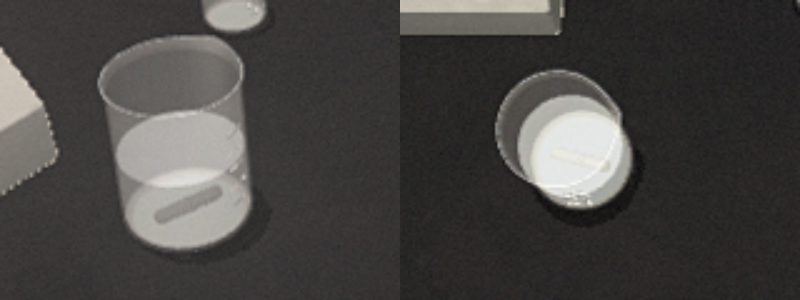

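Both views show the bar lying on the floor of the large beaker (side crop (188,204), top crop (580,158)), and the beaker upright where it was.

```bash
python3 -c "
from rig import env
print(env.close_job())"
```

```text
the job is handed in; nothing more can be done
None
```

The longer stirring bar is lying flat inside the large beaker, which stayed upright and in place; the job is handed in at about 15.6 s of the 38 s allowed, after one missed grasp and one moment when the fingertips pressed the worktop with about 50 N (wrist limit 120 N).

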